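Set the straightedge to the uncovered sample tile

TASK

One of the two grey sample tiles is covered by an upturned bowl: leave that one as it is. Slide the straightedge along the bench, without lifting it, until its long side is flush against the facing edge of the other tile, roughly centred along it. Then take the steel weight off that tile and stand it upright on the straightedge to hold it down, keeping the straightedge flush and leaving the bowl and everything else on the bench where it is.

Things in the scene. Friction and masses are not known exactly. Their poses are not given: they have to be found in the camera images.
- tile_left: square grey stone sample tile on the left (+y) side of the straightedge, fixed to the bench, 120 x 120 mm, 14 mm high; origin: centre of its underside; z up, its x and y axes are parallel to its edges and within 0.2 rad of the world's, so the edge facing the straightedge is the one at y = -60 mm in its frame
- tile_right: square grey stone sample tile on the right (-y) side of the straightedge, fixed to the bench, 120 x 120 mm, 14 mm high; origin: centre of its underside; z up, its x and y axes are parallel to its edges and within 0.2 rad of the world's, so the edge facing the straightedge is the one at y = +60 mm in its frame
- straightedge: loose aluminium straightedge, a flat bar 200 x 36 mm, 14 mm high, 0.27 kg, lying on the bench between the two tiles, pointing roughly away from the robot; origin: centre of its underside; x along its length, y across its width, z up
- weight: steel weight, about 0.4 kg: round body 40 mm diameter and 40 mm high, then a thin neck, then a grip knob 26 mm in diameter between 52 and 70 mm above its foot; starts standing on the uncovered tile; origin: centre of its underside; z up
- bowl: upturned white ceramic bowl, 90 mm across at its lower rim, 46 mm high, standing on the middle part of one tile; origin: centre of its lower rim; z up
- jar_tall: closed amber specimen jar with a brass-coloured lid, 72 mm diameter, 105 mm tall, standing beyond the straightedge; origin: centre of its underside; leave alone
- jar_squat: closed brown specimen jar with a brass-coloured lid, 76 mm diameter, 75 mm tall, standing beyond the straightedge; origin: centre of its underside; leave alone
- jar_side: closed green jar with a brass-coloured lid, 68 mm diameter, 90 mm tall, to the left; origin: centre of its underside; leave alone
- mortar: white ceramic mortar, open upwards, 116 mm across, 70 mm tall, far right, on the bench; origin: centre of its underside; leave alone
- pestle: white ceramic pestle lying on the bench at the right, 140 mm long, 30 mm high; origin: middle of its underside; leave alone
- jar_lid: loose brass-coloured jar lid lying on the bench at the near right, 72 mm diameter, 16 mm high; origin: centre of its underside; leave alone
- pen: metal pen lying at the left, 140 mm long, 10 mm thick; origin: middle of its underside; leave alone
There are look-alikes about, which are no part of the job. Of the things like the weight, leave any that is blue; of the rest the smaller one is meant. What is shaped like the tile_left but blue is not meant.

How it is judged:
On the way, in this order (a step that is already met when the one before it is completed fails the run):
1. the straightedge is flush against the uncovered tile, the weight not yet on it (((horizontal distance between bowl and tile_right below 0.06 m and (y of straightedge in the frame of tile_left between -0.081 and -0.075 m and x of straightedge in the frame of tile_left between -0.06 and 0.06 m and angle between the x axis of straightedge and the x axis of tile_left, either way round below 0.02 rad and height (world z) of straightedge below 0.004 m and angle between straightedge's own z axis and vertical below 0.03 rad)) or (horizontal distance between bowl and tile_left below 0.06 m and (y of straightedge in the frame of tile_right between 0.075 and 0.081 m and x of straightedge in the frame of tile_right between -0.06 and 0.06 m and angle between the x axis of straightedge and the x axis of tile_right, either way round below 0.02 rad and height (world z) of straightedge below 0.004 m and angle between straightedge's own z axis and vertical below 0.03 rad))) and not (z of weight in the frame of straightedge between 0.011 and 0.017 m and y of weight in the frame of straightedge between -0.02 and 0.02 m and x of weight in the frame of straightedge between -0.1 and 0.1 m and angle between weight's own z axis and vertical below 0.06 rad)), for 0.2 s.
2. the weight stands on the straightedge (z of weight in the frame of straightedge between 0.011 and 0.017 m and y of weight in the frame of straightedge between -0.02 and 0.02 m and x of weight in the frame of straightedge between -0.1 and 0.1 m and angle between weight's own z axis and vertical below 0.06 rad), for 0.2 s.
At the end, for the whole second after the job is handed in: The straightedge lies flat on the bench with its long side against the facing edge of the tile without the bowl (gap at the middle under 3 mm, parallel within 0.02 rad, its middle within 60 mm of the edge's middle), the weight stands upright on it, at rest, and the bowl is still on its tile (all of step 2 and ((horizontal distance between bowl and tile_right below 0.06 m and (y of straightedge in the frame of tile_left between -0.081 and -0.075 m and x of straightedge in the frame of tile_left between -0.06 and 0.06 m and angle between the x axis of straightedge and the x axis of tile_left, either way round below 0.02 rad and height (world z) of straightedge below 0.004 m and angle between straightedge's own z axis and vertical below 0.03 rad)) or (horizontal distance between bowl and tile_left below 0.06 m and (y of straightedge in the frame of tile_right between 0.075 and 0.081 m and x of straightedge in the frame of tile_right between -0.06 and 0.06 m and angle between the x axis of straightedge and the x axis of tile_right, either way round below 0.02 rad and height (world z) of straightedge below 0.004 m and angle between straightedge's own z axis and vertical below 0.03 rad))) and linear speed of each of weight, straightedge below 0.01 m/s); the robot touches nothing.
It fails at once if the straightedge is lifted off the bench (over 20 mm) (height (world z) of straightedge above 0.02 m).
It fails at once if the bowl is moved more than 15 mm (distance of bowl from where it was at the start of the episode above 0.015 m).
It fails at once if the weight falls over (angle between weight's own z axis and vertical above 0.7 rad).
It fails at once if a bystander is moved more than 20 mm (distance of any of jar_tall, jar_squat, jar_side, mortar, pestle, jar_lid, pen from where it was at the start of the episode above 0.02 m).
It also fails if it takes over 54 s, if anything falls off the work surface, if the arm or the gripper's body presses on something with over 40 N, if the wrist force passes 120 N, or if a joint passes its speed limit or range.

ROBOT

A 7-joint arm with a two-finger parallel gripper is mounted at the origin on the work surface. World frame = base frame: x ahead of the robot, y to its left, z up, the work surface at z = 0. Lengths are in m, angles in rad, forces in N, time in s.
With the tool pointing down it reaches from about 0.425 to 0.925 m from the base axis. Payload 6.8 kg.
Tool frame: the origin (TCP) lies between the finger pads; the fingertips stand 22 mm ahead of it and the grasp point (between the pads) lies 3 mm ahead of it; z points along the fingers, y is the direction in which the jaws open and shut (so a half turn about z gives the same grasp; the last joint's range is limited). The gripper opens to 85 mm and grips with 20 to 120 N. Pads are 22 mm wide; open, the fingers measure 114 mm over their backs; the gripper's body (76 mm by 85 mm) begins 54 mm behind the grasp point. The pads swing forward as they close: fully open they stand 13 mm farther back than shut.
Start: joints at [1.218, 0.477, 0.022, 1.555, -0.011, 1.109, -0.083], TCP at [0.164, -0.655, 0.253] pointing down, gripper open.
Joint ranges: [-2.96, 2.96], [-0.34, 2.1], [-1.41, 1.46], [0.24, 2.44], [-1.37, 4.51], [0.17, 1.92], [-2.96, 2.96]. Speed limits (rad/s): [2.39, 2.39, 3.14, 3.14, 3.14, 3.14, 3.14].

INTERFACE

Orientations are given as a unit quaternion [w, x, y, z].
In Python, from station import bot gives the robot as it stands. The module is installed in compiled form; this text tells all that it offers.
- The arm moves only by the tool drive_tool, never from a script. Its argument "series" is one flat list of numbers, 7 for each row, row after row: the opening, from -1 (shut) to 1 (fully open), then the shift along the tool's x, y, z in mm, then the turn, a rotation vector about the tool's x, y, z in rad. In form: [jaw, x, y, z, wx, wy, wz, jaw, x, y, z, wx, wy, wz, ...]. A call has 1 to 12 rows; each row shifts and turns the commanded pose from where the row before left it, along the tool's axes as they then stand; what a row does not reach is not made up. A row lasts 1/8 s, in which the tool goes at most 62.5 mm and 10.7 degrees, less where a joint would pass 70% of its speed; a pose out of reach is approached as far as the arm can. A call with a gripper value outside its range is refused whole. The fingers move at their own pace and stop on an object; "force" is the grip in N (left out, the last holds). Time passes only in rows, so rows that do not move let the fingers close. It gives the time, the measured TCP pose, the force and the opening at its end, in the units of the state.
- bot.get_obs(): the state, without advancing time (a new reading comes with each control period).
- bot.read_camera(name): name is "scene" or "top" or "wrist"; returns a dict with "pixels" (384x512x3 uint8, blue, green, red), "camera_matrix" (3x3 intrinsics, pixels), "rvec" (rotation vector, rad) and "tvec" (3), from world to camera coordinates, as OpenCV has them. Camera axes: x right, y down, z forward; pixel columns grow to the right and rows downward; lengths in m; the calibration is good to about 2 mm. A picture is of the moment at which its call begins. There is no depth.
- bot.hand_in(): hands the job in, once; it reports no verdict.
The state is a dict: "t": time; "q": joint angles; "joint_vel": joint speeds; "joint_torque": joint torques, N m; "eef_pos": TCP position; "tool_rot": TCP orientation; "contact_force": force on the tool from outside, world axes, zero at the start; "torque": the same for the moment, N m; "gripper_width": opening from 0.0 (shut) to 1.0 (fully open).
Only numpy, scipy, OpenCV 4.12 (cv2) and the standard library are available. Lean on these libraries where they do the work, as an engineer would, in place of code of your own. Each camera call takes 0.05 s, during which the arm holds its last target. There are 200 camera calls.

## Working session

There is one attempt and no reset: what is moved stays moved. The work goes in short steps, Python scripts to look and compute and a tool call to move; the robot and the scene stay as the last step left them, time stands still between calls to the robot, and variables do not carry over. Pictures are saved under pics/ and viewed, about 8 in all and at most 12, crops included, and the job is handed in when it is done.

Besides the shell and the picture viewer there is one more tool, called after "Call:" by a JSON object that holds its "method" and its "body", one argument or row to a line. drive_tool: Moves the arm, as the interface text tells. Its arguments: {"type":"object","properties":{"series":{"type":"array"},"force":{"type":"number"}},"required":["series"]}

```bash
mkdir -p pics
cat > h.py <<'E'
import numpy as np, cv2
from station import bot
from scipy.spatial.transform import Rotation as R
def cam(n,save=None):
    c=bot.read_camera(n)
    if save: cv2.imwrite('pics/'+save,c['pixels'])
    return c
def ray(c,uv,z):
    """pixels -> world points at height z"""
    uv=np.array(uv,float).reshape(-1,2); K=np.array(c['camera_matrix']); M=cv2.Rodrigues(np.array(c['rvec'],float))[0]; t=np.array(c['tvec'],float).ravel()
    d=np.c_[uv,np.ones(len(uv))]@np.linalg.inv(K).T@M; o=-M.T@t
    return o+d*((z-o[2])/d[:,2])[:,None]
def proj(c,P):
    return cv2.projectPoints(np.array(P,float).reshape(-1,3),np.array(c['rvec'],float),np.array(c['tvec'],float),np.array(c['camera_matrix']),None)[0].reshape(-1,2)
def st():
    o=bot.get_obs(); q=o['tool_rot']; r=R.from_quat([q[1],q[2],q[3],q[0]]); return o,np.array(o['eef_pos']),r
E
python3 - <<'E'
from h import *
a=cam('top'); cv2.imwrite('pics/a.png',cv2.resize(a['pixels'],(800,600),interpolation=cv2.INTER_CUBIC))
b=cam('scene','b.png')
for c in (a,b):
    print(c['camera_matrix'],c['rvec'],c['tvec'])
o,p,r=st(); print(o, r.as_matrix().round(3))
E
```

```text
[[408.1433703    0.         253.93870791]
 [  0.         408.1433703  193.10086189]
 [  0.           0.           1.        ]] [ 2.1251477  -2.17826734  0.0909845 ] [0.0340551  0.50860133 1.07336855]
[[426.44711154   0.         254.8854954 ]
 [  0.         426.44711154 196.34833712]
 [  0.           0.           1.        ]] [ 0.67847264  2.46858289 -1.32936199] [ 0.42179817 -0.09677831  1.51265402]
{'t': 0.1, 'q': array([ 1.21791576,  0.47774952,  0.02233482,  1.5563468 , -0.01148778,
        1.1093085 , -0.08307749]), 'joint_vel': array([-0.00086505, -0.00318264, -0.00071029, -0.00194892, -0.00072611,
        0.00113047, -0.00130142]), 'joint_torque': array([ 4.73784108e-03, -5.97756457e+01,  1.61322344e+00, -2.81953919e+01,
        1.27287905e-02,  4.95780056e-03, -1.65163993e-05]), 'eef_pos': array([ 0.16345378, -0.65439552,  0.25240369]), 'tool_rot': array([-8.25187928e-04,  9.92515945e-01,  1.22112205e-01, -1.67447870e-04]), 'contact_force': array([0.80448528, 0.12622909, 0.60801928]), 'torque': array([-0.03873742, -0.06929208,  0.00392686]), 'gripper_width': 0.9993757478172454} [[ 0.97   0.242 -0.001]
 [ 0.242 -0.97   0.002]
 [-0.    -0.002 -1.   ]]
```

View pics/a.png

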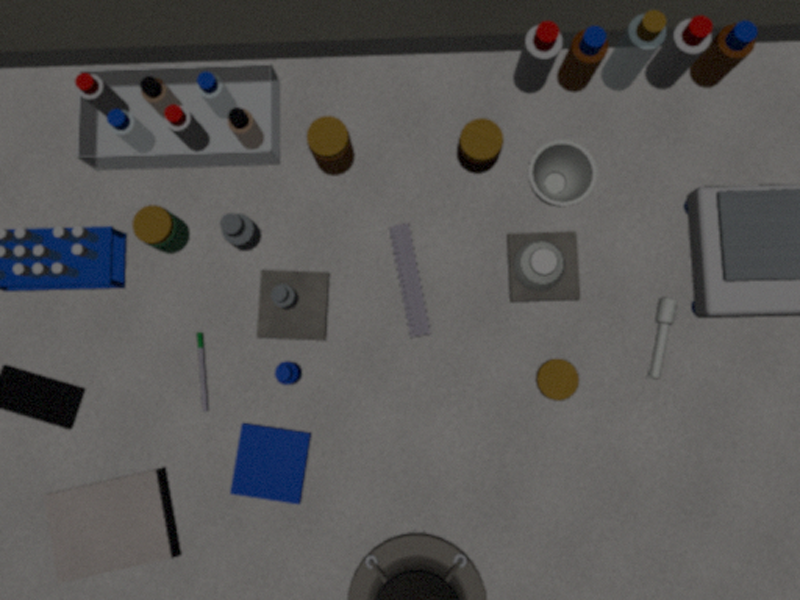

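View pics/b.png

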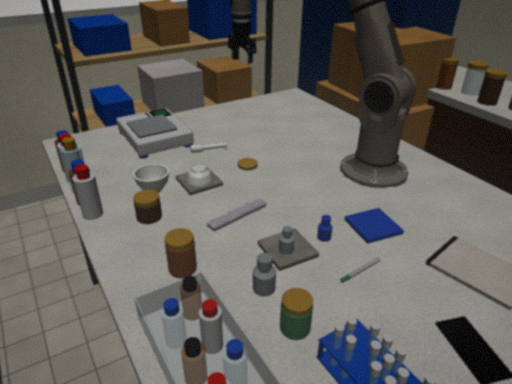

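The top view (800×600) shows the uncovered left tile at about (293,305), with the small grey weight at (284,296). The straightedge runs from (400,225) to (420,335), and the bowl is on the right tile at (543,265). Next I'll measure these.

```bash
cat >> h.py <<'E'
def rect(c,roi,mask,z):
    """min-area rect of largest blob of mask within roi (u0,v0,u1,v1); world corners, centre, angle of sides"""
    u0,v0,u1,v1=roi; m=mask[v0:v1,u0:u1].astype(np.uint8)*255
    k=max(cv2.findContours(m,cv2.RETR_EXTERNAL,cv2.CHAIN_APPROX_NONE)[0],key=cv2.contourArea)[:,0,:]+[u0,v0]
    W=ray(c,k,z)[:,:2]; return cv2.minAreaRect((W*1000).astype(np.float32)),W
E
python3 - <<'E'
from h import *
c=cam('top'); im=c['pixels'].astype(float); g=im.mean(2)
f=.64
for n,u,v in [('bench',360,300),('tile',310,325),('bar',410,280),('tileR',520,290),('benchfar',380,200)]:
    print(n,im[int(v*f)-2:int(v*f)+3,int(u*f)-2:int(u*f)+3].mean((0,1)).round(1))
for n,u,v,z in [('weight top',284,290,.084),('bar a',400,225,.014),('bar b',420,335,.014),('tile c',293,305,.014),('bowl',543,262,.06),('squat lid',481,138,.075),('tallid',329,132,.105)]:
    print(n,ray(c,[u*f,v*f],z).round(3))
cv2.imwrite('pics/c.png',cv2.resize((c['pixels'][125:235,145:385]*1.6).clip(0,255).astype('uint8'),None,fx=3.3,fy=3.3,interpolation=cv2.INTER_CUBIC))
E
```

```text
bench [103.8 105.8 107.3]
tile [63.2 67.8 70.5]
bar [93.2 86.9 90.2]
tileR [63.4 67.5 70.4]
benchfar [101.2 103.  105. ]
weight top [[0.527 0.206 0.084]]
bar a [[0.648 0.013 0.014]]
bar b [[ 0.452 -0.017  0.014]]
tile c [[0.51  0.204 0.014]]
bowl [[ 0.566 -0.226  0.06 ]]
squat lid [[ 0.78  -0.129  0.075]]
tallid [[0.787 0.126 0.105]]
```

View pics/c.png

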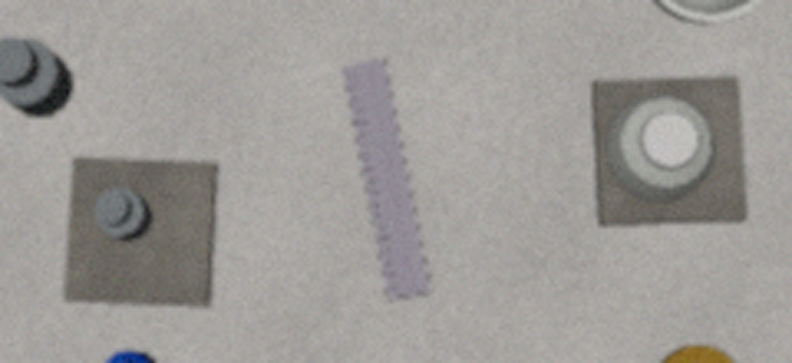

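The crop shows the left tile at x 66–217, y 158–305 and the bar from (365,62) to (408,297). It also confirms the bowl is on the right tile. I'll fit rectangles to the tile and the bar.

```bash
cat >> h.py <<'E'
def measure(c,troi=(160,166,215,222),broi=(235,135,285,222)):
    im=cv2.GaussianBlur(c['pixels'].astype(np.float32),(0,0),1)
    g=im.mean(2); t,_=rect(c,troi,g<86,.014)
    b,W=rect(c,broi,im[...,0]-im[...,1]>2,.014)
    e=W-W.mean(0); d=np.linalg.svd(e,full_matrices=0)[2][0]; 
    return t,b,np.arctan2(d[1],d[0])%np.pi
E
python3 - <<'E'
from h import *
for i in range(2): print(*measure(cam('top')))
E
```

```text
((511.1582336425781, 204.34259033203125), (124.01799011230469, 122.38045501708984), 86.35955810546875) ((550.9510498046875, -0.21063995361328125), (199.60511779785156, 36.360294342041016), 9.852886199951172) 0.16962150097175055
((511.1753234863281, 204.2862548828125), (123.91246795654297, 122.42462921142578), 86.23584747314453) ((550.6826171875, -0.21424484252929688), (200.1325225830078, 36.308841705322266), 9.864542007446289) 0.17395032336476568
```

Call:
{"method": "drive_tool", "body": {
  "series": [1,42,-42.5,0,0,0,0,1,42,-42.5,0,0,0,0,1,42,-42.5,0,0,0,0,1,42,-42.5,0,0,0,0,1,42,-42.5,0,0,0,0,1,42,-42.5,0,0,0,0,1,42,-42.5,0,0,0,0,1,42,-42.5,0,0,0,0,1,42,-42.5,0,0,0,0,1,42,-42.5,0,0,0,0,1,42,-42.5,0,0,0,0,0.4,25,-27,0,0,0,0.073],
  "force": 30
}}

```text
t: 1.75
eef_pos: [0.5174, -0.054, 0.2535]
tool_rot: [-0.0, 0.996, 0.086, 0.0]
contact_force: [0.4, -0.5, -1.1]
gripper_width: 0.816
```

```bash
cat >> h.py <<'E'
def to(x,y,z,yaw):
    """tool-frame mm shift and turn to a tool-down pose with tool x at yaw (rad)"""
    o,p,r=st(); d=r.inv().apply(np.array([x,y,z])-p)*1000
    T=R.from_euler('z',yaw)*R.from_euler('x',np.pi); w=(r.inv()*T).as_rotvec()
    print('at',p.round(4),'F',np.array(o['contact_force']).round(1),'w',round(o['gripper_width'],3),'t',o['t'],'\nd',d.round(1),'rot',w.round(3))
E
python3 -c "
from h import *
to(.551,0,.06,.172)
c=cam('wrist','d.png')"
```

```text
at [ 0.5174 -0.054   0.2535] F [ 0.4 -0.5 -1.1] w 0.816 t 1.75 
d [ 42.2 -47.3 193.6] rot [-0.001 -0.001  0.001]
```

View pics/d.png

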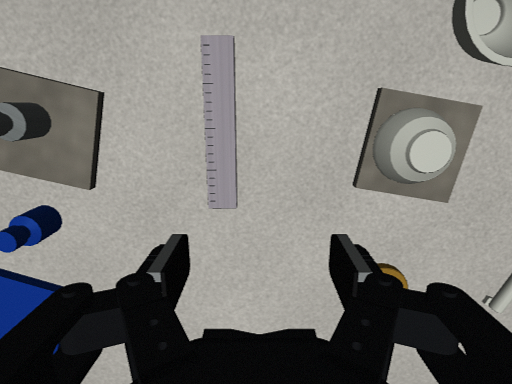

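The wrist view shows the bar with corners at about (201,36), (234,36), (237,208) and (208,208). The left tile's right edge runs from (104,93) to (93,188). I'll convert these to world coordinates and cross-check them.

```bash
python3 -c "
from h import *
c=cam('wrist')
P=ray(c,[[201,36],[234,36],[237,208],[208.5,208]],.014)[:,:2]; print(P.round(4),P.mean(0))
Q=ray(c,[[104,93],[94,188]],.014)[:,:2]; print(Q.round(4)); print('tile ang',np.degrees(np.arctan2(*(Q[0]-Q[1])[::-1])))
a=(P[0]+P[1]-P[2]-P[3]); print(np.degrees(np.arctan2(a[1],a[0])))"
```

```text
[[ 0.647   0.0374]
 [ 0.6532  0.002 ]
 [ 0.4573 -0.0316]
 [ 0.451   0.0041]] [0.55210537 0.00297515]
[[0.5689 0.1399]
 [0.4524 0.1486]]
tile ang -4.2648665705323685
9.686157176664034
```

Call:
{"method": "drive_tool", "body": {
  "series": [0.4,21,-23.5,40,0,0,0,0.4,21,-23.5,40,0,0,0,0.4,0,0,50,0,0,0,0.4,0,0,50,0,0,0,0.4,0,0,14,0,0,0,0.4,0,0,0,0,0,0]
}}

```text
t: 2.6
eef_pos: [0.5495, -0.0042, 0.0594]
tool_rot: [0.0, 0.996, 0.086, -0.0]
contact_force: [0.6, 0.7, -0.8]
gripper_width: 0.701
```

Call:
{"method": "drive_tool", "body": {
  "series": [0.4,1,-5.5,20,0,0,0,0.4,0,0,10,0,0,0,0.4,0,0,6,0,0,0,0.4,0,0,0,0,0,0,-0.4,0,0,0,0,0,0,-0.4,0,0,0,0,0,0,-0.4,0,0,0,0,0,0,-0.4,0,0,0,0,0,0]
}}

```text
t: 3.6
eef_pos: [0.5501, 0.0016, 0.024]
tool_rot: [0.0, 0.996, 0.086, 0.0]
contact_force: [-1.6, -1.3, 5.7]
gripper_width: 0.414
```

```bash
python3 -c "
from h import *
to(.5037,.085,.024,-.068)"
```

```text
at [0.5501 0.0016 0.024 ] F [-1.6 -1.3  5.7] w 0.414 t 3.6 
d [-31.5 -90.1  -0.1] rot [ 0.001 -0.001  0.239]
```

Call:
{"method": "drive_tool", "body": {
  "series": [-0.4,0,0,0,0,0,0.08,-0.4,0,0,0,0,0,0.08,-0.4,0,0,0,0,0,0.08,-0.4,-6.5,-10,0,0,0,0,-0.4,-6.5,-10,0,0,0,0,-0.4,-6.5,-10,0,0,0,0,-0.4,-6.5,-10,0,0,0,0,-0.4,-6.5,-10,0,0,0,0,-0.4,-6.5,-10,0,0,0,0,-0.4,-6.5,-10,0,0,0,0,-0.4,-6.5,-10,0,0,0,0,-0.4,0,0,0,0,0,0]
}}

```text
t: 5.1
eef_pos: [0.503, 0.0871, 0.024]
tool_rot: [-0.0, 0.999, -0.032, 0.001]
contact_force: [-0.5, 1.1, 8.6]
gripper_width: 0.413
```

```bash
python3 -c "
from h import *
to(.5037,.085,.024,-.068)"
```

```text
at [0.503  0.0871 0.024 ] F [-0.5  1.1  8.6] w 0.413 t 5.1 
d [0.8 2.  0. ] rot [-0.001 -0.001  0.003]
```

Call:
{"method": "drive_tool", "body": {
  "series": [0.4,0,0,0,0,0,0,0.4,0,0,0,0,0,0,0.4,0,0,0,0,0,0,0.4,0,0,-20,0,0,0,0.4,0,0,-50,0,0,0,0.4,0,40,-50,0,0,0,0.4,0,10,-40,0,0,0,1,0,0,0,0,0,0]
}}

```text
t: 6.1
eef_pos: [0.5017, 0.0354, 0.185]
tool_rot: [-0.0, 0.999, -0.035, 0.003]
contact_force: [0.5, 0.1, -0.5]
gripper_width: 0.895
```

```bash
python3 -c "
from h import *
to(.5037,.085,.024,-.068); print(bot.get_obs()['q'])
cam('wrist','e.png')
t,b,a=measure(cam('top'),broi=(215,150,262,230)); print(t,b,np.degrees(a))"
```

```text
at [0.5017 0.0354 0.185 ] F [ 0.5  0.1 -0.5] w 0.895 t 6.1 
d [ -2.5 -49.5 161.1] rot [-0.001 -0.006 -0.003]
[ 0.06063491  0.29399215 -0.30100698  2.0162721   0.11707822  0.84127857
 -1.94731585]Traceback (most recent call last):
  File "<string>", line 5, in <module>
    t,b,a=measure(cam('top'),broi=(215,150,262,230)); print(t,b,np.degrees(a))
          ~~~~~~~^^^^^^^^^^^^^^^^^^^^^^^^^^^^^^^^^^^
  File "h.py", line 25, in measure
    b,W=rect(c,broi,im[...,0]-im[...,1]>2,.014)
        ~~~~^^^^^^^^^^^^^^^^^^^^^^^^^^^^^^^^^^^
  File "h.py", line 20, in rect
    k=max(cv2.findContours(m,cv2.RETR_EXTERNAL,cv2.CHAIN_APPROX_NONE)[0],key=cv2.contourArea)[:,0,:]+[u0,v0]
      ~~~^^^^^^^^^^^^^^^^^^^^^^^^^^^^^^^^^^^^^^^^^^^^^^^^^^^^^^^^^^^^^^^^^^^^^^^^^^^^^^^^^^^^
ValueError: max() iterable argument is empty
```

View pics/e.png

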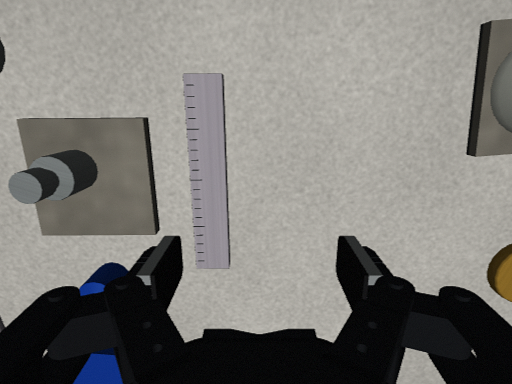

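The wrist view shows the bar with corners at about (183,73), (223,73), (230,268) and (196,268), still short of the tile. The tile's facing edge runs from (148,118) to (159,234).

```bash
python3 -c "
from h import *
c=cam('wrist')
P=ray(c,[[183.5,73],[223,73.5],[229.5,268],[196.5,268]],.014)[:,:2]; print(P.round(4),P.mean(0))
Q=ray(c,[[148,118],[158.5,234]],.014)[:,:2]; print(Q.round(4),Q.mean(0)); print('tile ang',np.degrees(np.arctan2(*(Q[0]-Q[1])[::-1])))
a=(P[0]+P[1]-P[2]-P[3]); print(np.degrees(np.arctan2(a[1],a[0])))"
```

```text
[[0.6002 0.0971]
 [0.5974 0.0617]
 [0.4002 0.0749]
 [0.4027 0.1106]] [0.50013335 0.08605535]
[[0.5633 0.1358]
 [0.4453 0.1452]] [0.5043371  0.14050187]
tile ang -4.530840836229887
-3.8564784745690144
```

Call:
{"method": "drive_tool", "body": {
  "series": [1,0,0,10,0,0,0.18,1,0,0,10,0,0,0.18]
}}

```text
t: 6.5
eef_pos: [0.4989, 0.0368, 0.1603]
tool_rot: [0.0, 0.977, -0.215, -0.001]
contact_force: [-0.1, 0.1, -0.8]
gripper_width: 1.002
```

```bash
python3 -c "
from h import *
to(.502,.04,.1,-.068-np.pi/2); print(bot.get_obs()['q'])"
```

```text
at [0.4989 0.0368 0.1603] F [-0.1  0.1 -0.8] w 1.002 t 6.5 
d [ 1.7 -4.3 60.3] rot [3.000e-03 1.000e-03 1.206e+00]
[-0.00549588  0.32310264 -0.22882161  2.04097149  0.10081209  0.79073507
 -2.29791775]
```

Call:
{"method": "drive_tool", "body": {
  "series": [1,0,0,0,0,0,-0.176,1,0,0,0,0,0,-0.176,1,0,0,0,0,0,-0.176,1,0,0,0,0,0,-0.176,1,0,0,0,0,0,-0.176,1,0,0,0,0,0,-0.176,1,0,0,0,0,0,-0.176,1,0,0,0,0,0,-0.176,1,0,0,0,0,0,-0.176,1,0,0,0,0,0,-0.176,1,0,0,0,0,0,-0.176,1,0,0,0,0,0,0]
}}

```text
t: 8.0
eef_pos: [0.499, 0.0369, 0.1607]
tool_rot: [-0.001, 0.729, 0.684, -0.001]
contact_force: [-0.3, 0.4, 0.3]
gripper_width: 1.0
```

```bash
python3 -c "
from h import *
to(.497,.044,.02,-.072+np.pi/2); print(bot.get_obs()['q'])"
```

```text
at [0.499  0.0369 0.1607] F [-0.3  0.4  0.3] w 1.0 t 8.0 
d [  6.9  -2.  140.7] rot [-0.003 -0.001  0.008]
[ 0.32394682  0.37890493 -0.62744587  2.0194571   0.29519739  0.83492733
 -0.53440365]
```

Call:
{"method": "drive_tool", "body": {
  "series": [1,4,-2,40,0,0,0.008,1,0,0,40,0,0,0,1,0,0,40,0,0,0,1,0,0,15,0,0,0,1,0,0,5.5,0,0,0,1,0,0,0,0,0,0]
}}

```text
t: 8.75
eef_pos: [0.4987, 0.0408, 0.0222]
tool_rot: [0.0, 0.732, 0.681, 0.0]
contact_force: [0.8, 0.5, 0.1]
gripper_width: 1.002
```

```bash
python3 -c "
from h import *
to(.5,.079,.02,-.072+np.pi/2)
cam('wrist','f.png')"
```

```text
at [0.4987 0.0408 0.0222] F [0.8 0.5 0.1] w 1.002 t 8.75 
d [38.2 -1.4  2.2] rot [ 0.001 -0.     0.   ]
```

View pics/f.png

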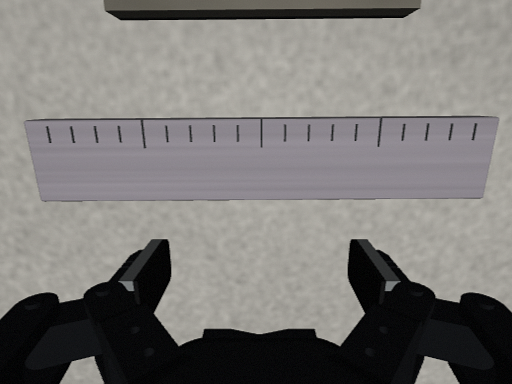

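The wrist view shows the bar parallel to the tile's facing edge, which is at the top (v≈12). The bar is centred between the fingers, with its near side at v≈200. I'll lower the tool a little and push.

Call:
{"method": "drive_tool", "body": {
  "series": [1,0,0,4,0,0,0,1,0,0,4,0,0,0,1,0,0,0,0,0,0]
}}

```text
t: 9.18
eef_pos: [0.498, 0.0404, 0.0135]
tool_rot: [-0.0, 0.732, 0.681, -0.0]
contact_force: [0.3, 0.1, 0.6]
gripper_width: 0.999
```

Call:
{"method": "drive_tool", "body": {
  "series": [1,5,0,0,0,0,0,1,5,0,0,0,0,0,1,5,0,0,0,0,0,1,5,0,0,0,0,0,1,5,0,0,0,0,0,1,5,0,0,0,0,0,1,5,0,0,0,0,0,1,5,0,0,0,0,0,1,0,0,0,0,0,0]
}}

```text
t: 10.3
eef_pos: [0.5011, 0.0815, 0.0136]
tool_rot: [-0.0, 0.731, 0.682, 0.001]
contact_force: [-0.0, -0.1, 0.5]
gripper_width: 1.001
```

```bash
python3 -c "
from h import *
to(.5,.1,.0142,-.072+np.pi/2)
cam('wrist','g.png')"
```

```text
at [0.5011 0.0815 0.0136] F [-0.  -0.1  0.5] w 1.001 t 10.3 
d [18.4 -2.4 -0.5] rot [ 0.    -0.001  0.002]
```

View pics/g.png

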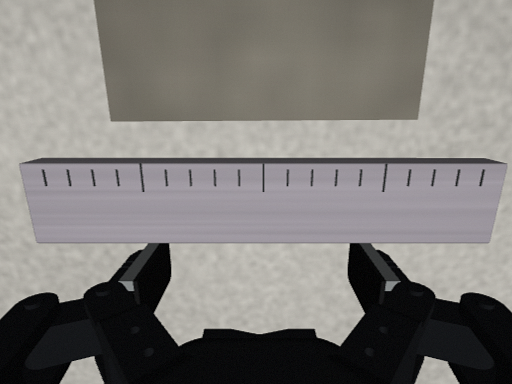

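The fingers are in contact and the bar is parallel to the tile. Its far edge is at v≈162 and the tile edge is at v≈121, so the gap is about 20 mm. I'll keep pushing, slowly near the end.

Call:
{"method": "drive_tool", "body": {
  "series": [1,4,0,0,0,0,0,1,4,0,0,0,0,0,1,4,0,0,0,0,0,1,3,0,0,0,0,0,1,1.5,0,0,0,0,0,1,0,0,0,0,0,0]
}}

```text
t: 11.1
eef_pos: [0.5022, 0.0973, 0.0137]
tool_rot: [-0.0, 0.732, 0.682, 0.0]
contact_force: [0.7, 0.3, 1.0]
gripper_width: 1.0
```

Call:
{"method": "drive_tool", "body": {
  "series": [1,1,0,0,0,0,0,1,0,0,0,0,0,0]
}}

```text
t: 11.35
eef_pos: [0.5023, 0.0976, 0.0137]
tool_rot: [0.0, 0.732, 0.681, -0.0]
contact_force: [-0.6, -0.5, 0.4]
gripper_width: 1.003
```

Call:
{"method": "drive_tool", "body": {
  "series": [1,1,0,0,0,0,0,1,0,0,0,0,0,0]
}}

```text
t: 11.6
eef_pos: [0.5023, 0.0983, 0.0136]
tool_rot: [0.0, 0.732, 0.681, -0.0]
contact_force: [-0.2, -3.7, 2.1]
gripper_width: 1.003
```

```bash
python3 -c "
from h import *
to(.5,.1,.0142,-.072+np.pi/2)
cam('wrist','i.png')"
```

```text
at [0.5023 0.0983 0.0136] F [-0.2 -3.7  2.1] w 1.003 t 11.6 
d [ 1.5 -2.4 -0.6] rot [-0.     0.001  0.001]
```

View pics/i.png

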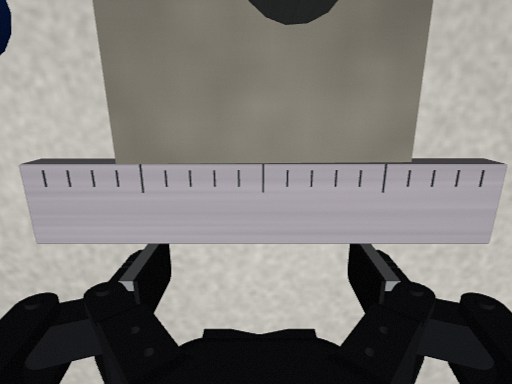

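The bar is now flush against the tile and centred on it (tile edge u 116–413, bar u 22–506). A slight extra press will square it up, then I'll back off.

Call:
{"method": "drive_tool", "body": {
  "series": [1,1,0,0,0,0,0,1,1,0,0,0,0,0,1,0,0,0,0,0,0]
}}

```text
t: 12.02
eef_pos: [0.5023, 0.0984, 0.0136]
tool_rot: [0.001, 0.732, 0.681, -0.002]
contact_force: [0.6, -8.6, 4.5]
gripper_width: 1.002
```

Call:
{"method": "drive_tool", "body": {
  "series": [1,-5,0,0,0,0,0,1,-15,0,0,0,0,0,1,-10,0,-10,0,0,0,1,0,0,-50,0,0,0,1,0,0,-60,0,0,0,1,0,0,-40,0,0,0,1,0,0,0,0,0,0]
}}

```text
t: 12.9
eef_pos: [0.5023, 0.071, 0.1773]
tool_rot: [0.002, 0.732, 0.681, 0.003]
contact_force: [0.2, 0.2, 0.3]
gripper_width: 1.002
```

```bash
python3 -c "
from h import *
to(.522,.206,.18,-.072+np.pi/2)
c=cam('wrist','j.png')"
```

```text
at [0.5023 0.071  0.1773] F [0.2 0.2 0.3] w 1.002 t 12.9 
d [136.1  10.   -2.5] rot [ 0.007 -0.001  0.   ]
```

View pics/j.png

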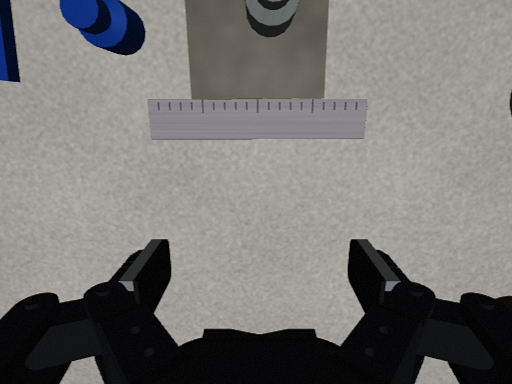

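Call:
{"method": "drive_tool", "body": {
  "series": [1,40,8,0,-0.007,0,0,1,25,0,0,0,0,0,0.2,0,0,0,0,0,0]
}}

```text
t: 13.32
eef_pos: [0.5118, 0.137, 0.1724]
tool_rot: [0.001, 0.731, 0.683, 0.002]
contact_force: [-0.4, -0.5, 0.4]
gripper_width: 0.818
```

```bash
python3 -c "
from h import *
to(.522,.206,.18,-.072+np.pi/2)
c=cam('wrist','k.png')
np.savez('k.npz',camera_matrix=c['camera_matrix'],rvec=c['rvec'],tvec=c['tvec'])"
```

```text
at [0.5118 0.137  0.1724] F [-0.4 -0.5  0.4] w 0.818 t 13.325 
d [69.6  5.6 -7.5] rot [ 0.005 -0.001  0.005]
```

View pics/k.png

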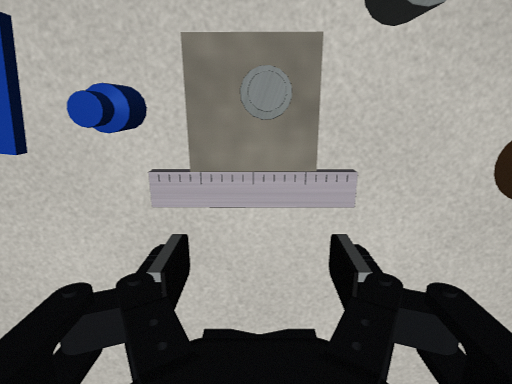

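The bar stays flush (tile edge and bar edge both at v≈171). The weight is seen almost from above, with its knob at (267,91).

```bash
python3 -c "
from h import *
c=dict(np.load('k.npz'))
print(ray(c,[267,91],.084),ray(c,[266,92],.054))
print('bar',ray(c,[[149,172],[357,171],[356,207.5],[150,208]],.014).mean(0))
w=ray(c,[266.5,91.5],.069)[0]; to(w[0],w[1],.079,-.072+np.pi/2)"
```

```text
[[0.52264981 0.21410808 0.084     ]] [[0.52281713 0.21439265 0.054     ]]
bar [0.5059677  0.12613507 0.014     ]
at [0.5119 0.1352 0.1723] F [-0.1 -0.7  0.6] w 0.733 t 13.375 
d [79.7  5.  93.3] rot [0.004 0.001 0.003]
```

Call:
{"method": "drive_tool", "body": {
  "series": [0.2,40,5,0,0.004,0,0.003,0.2,40,0,0,0,0,0,0.2,0,0,0,0,0,0,0.2,0,0,40,0,0,0,0.2,0,0,30,0,0,0,0.2,0,0,22,0,0,0,0.2,0,0,0,0,0,0],
  "force": 40
}}

```text
t: 14.25
eef_pos: [0.5227, 0.2116, 0.0795]
tool_rot: [0.001, 0.733, 0.68, -0.002]
contact_force: [-0.5, -0.0, 0.7]
gripper_width: 0.6
```

```bash
python3 -c "
from h import *
to(.5227,.2143,.08,-.072+np.pi/2)"
```

```text
at [0.5227 0.2116 0.0795] F [-0.5 -0.   0.7] w 0.6 t 14.25 
d [ 2.7 -0.2 -0.5] rot [-0.001  0.003 -0.004]
```

Call:
{"method": "drive_tool", "body": {
  "series": [0.2,2.5,0,0,0,0,0,-0.6,0,0,0,0,0,0,-0.6,0,0,0,0,0,0,-0.6,0,0,0,0,0,0,-0.6,0,0,0,0,0,0,-0.6,0,0,0,0,0,0]
}}

```text
t: 15.0
eef_pos: [0.5243, 0.2175, 0.0827]
tool_rot: [0.001, 0.733, 0.681, 0.001]
contact_force: [-2.2, -0.2, 6.3]
gripper_width: 0.285
```

Call:
{"method": "drive_tool", "body": {
  "series": [-0.6,0,0,-10,0,0,0,-0.6,0,0,-15,0,0,0,-0.6,0,0,0,0,0,0]
}}

```text
t: 15.38
eef_pos: [0.525, 0.2175, 0.1082]
tool_rot: [0.002, 0.733, 0.68, 0.002]
contact_force: [1.2, 0.5, -5.0]
gripper_width: 0.289
```

```bash
python3 -c "
from h import *
to(.506,.126,.105,-.072+np.pi/2)"
```

```text
at [0.525  0.2175 0.1082] F [ 1.2  0.5 -5. ] w 0.289 t 15.375 
d [-92.7 -12.1   3. ] rot [ 0.005 -0.001 -0.002]
```

Call:
{"method": "drive_tool", "body": {
  "series": [-0.6,-15,-2,-10,0,0,0,-0.6,-15,-2,0,0,0,0,-0.6,-15,-2,0,0,0,0,-0.6,-15,-2,0,0,0,0,-0.6,-15,-2,0,0,0,0,-0.6,-14,-2,0,0,0,0,-0.6,0,0,10,0,0,0,-0.6,0,0,10,0,0,0,-0.6,0,0,5,0,0,0,-0.6,0,0,0,0,0,0]
}}

```text
t: 16.62
eef_pos: [0.5052, 0.1298, 0.0909]
tool_rot: [0.001, 0.732, 0.681, 0.001]
contact_force: [-0.1, -0.2, -4.4]
gripper_width: 0.283
```

```bash
python3 -c "
from h import *
to(.506,.129,.083,-.072+np.pi/2)
c=cam('scene'); cv2.imwrite('pics/l.png',cv2.resize(c['pixels'][170:290,190:350],None,fx=4.5,fy=4.5,interpolation=cv2.INTER_CUBIC))"
```

```text
at [0.5052 0.1298 0.0909] F [-0.1 -0.2 -4.4] w 0.283 t 16.625 
d [-0.8  0.9  7.9] rot [ 0.002 -0.    -0.001]
```

View pics/l.png

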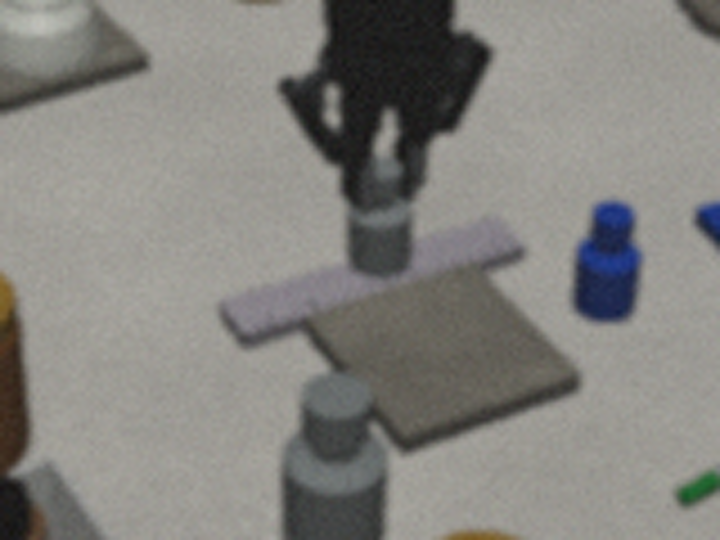

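The weight hangs upright over the bar, with its foot centre at about (380,262) in the crop. I'll check where that is in the world.

```bash
python3 -c "
from h import *
c=cam('scene')
print(proj(c,[[.506,.126,.022],[.506,.126,.092],[.505,.1265,.062]])@np.eye(2)*4.5-np.array([190,170])*4.5)
print(ray(c,[380/4.5+190,261/4.5+170],.022))"
```

```text
[[375.99458383 256.30215182]
 [379.28551943 163.63023407]
 [379.67107093 204.01809774]]
[[0.50646289 0.13127062 0.022     ]]
```

Call:
{"method": "drive_tool", "body": {
  "series": [-0.6,-1,1,4,0,0,0,-0.6,0,0,3,0,0,0,-0.6,0,0,0,0,0,0]
}}

```text
t: 17.1
eef_pos: [0.5063, 0.128, 0.0844]
tool_rot: [0.001, 0.733, 0.68, 0.001]
contact_force: [-0.7, -0.6, -3.6]
gripper_width: 0.284
```

Call:
{"method": "drive_tool", "body": {
  "series": [-0.6,-2,0,1,0,0,0,-0.6,0,0,0,0,0,0]
}}

```text
t: 17.35
eef_pos: [0.5064, 0.1259, 0.0836]
tool_rot: [0.001, 0.733, 0.68, 0.001]
contact_force: [-0.1, -0.3, -4.6]
gripper_width: 0.289
```

Call:
{"method": "drive_tool", "body": {
  "series": [-0.6,0,0,1,0,0,0,-0.6,0,0,0,0,0,0]
}}

```text
t: 17.6
eef_pos: [0.5065, 0.1263, 0.0828]
tool_rot: [0.001, 0.733, 0.68, 0.001]
contact_force: [-0.9, -0.6, -2.4]
gripper_width: 0.289
```

Contact is starting. I'll go a little further and then release.

Call:
{"method": "drive_tool", "body": {
  "series": [-0.6,0,0,0.7,0,0,0,-0.6,0,0,0,0,0,0]
}}

```text
t: 17.85
eef_pos: [0.5065, 0.1265, 0.0827]
tool_rot: [0.001, 0.733, 0.681, 0.001]
contact_force: [-2.3, -1.8, 5.3]
gripper_width: 0.284
```

Call:
{"method": "drive_tool", "body": {
  "series": [0.1,0,0,0,0,0,0,0.1,0,0,0,0,0,0,0.1,0,0,0,0,0,0,0.1,0,0,0,0,0,0,0.1,0,0,-10,0,0,0,0.1,0,0,-40,0,0,0,0.1,0,0,-50,0,0,0,0.1,-50,0,0,0,0,0,0.1,0,0,0,0,0,0]
}}

```text
t: 18.98
eef_pos: [0.5024, 0.0721, 0.1827]
tool_rot: [0.002, 0.735, 0.678, 0.0]
contact_force: [0.0, 0.5, -0.7]
gripper_width: 0.55
```

```bash
python3 -c "
from h import *
to(.506,.129,.083,-.072+np.pi/2)
c=cam('wrist','m.png')
np.savez('m.npz',camera_matrix=c['camera_matrix'],rvec=c['rvec'],tvec=c['tvec'])"
```

```text
at [0.5024 0.0721 0.1827] F [ 0.   0.5 -0.7] w 0.55 t 18.975 
d [57.2 -1.4 99.5] rot [ 0.004  0.003 -0.008]
```

View pics/m.png

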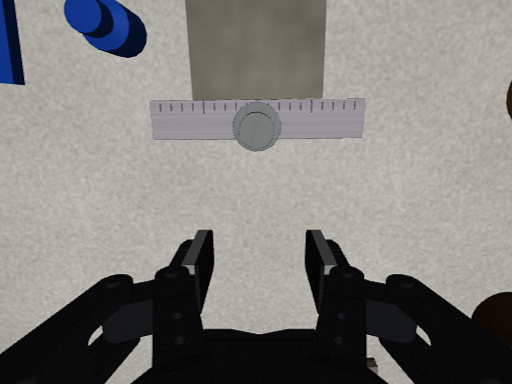

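The weight stands centred on the bar with its knob at (257,131), and the bar still touches the tile at v≈99. I'll check that the two edges are parallel and flush numerically.

```bash
python3 -c "
from h import *
c=dict(np.load('m.npz')); im=cv2.imread('pics/m.png').astype(np.float32); g=cv2.GaussianBlur(im.mean(2),(0,0),.8)
def edge(us,v0,v1,s):
    o=[]
    for u in us:
        d=s*np.diff(g[v0:v1,u]); k=d.argmax(); k=min(max(k,1),len(d)-2); den=d[k-1]-2*d[k]+d[k+1]
        o.append((u,v0+k+.5+.5*(d[k-1]-d[k+1])/den))
    return np.array(o)
def ang(E):
    W=ray(c,E,.014)[:,:2]; l=cv2.fitLine(W.astype(np.float32),cv2.DIST_HUBER,0,.001,.001).ravel(); return l[:2]*np.sign(l[0]),l[2:]
i=edge(range(198,318,3),92,108,1); nearb=edge([*range(158,228,3),*range(286,360,3)],130,146,1)
L=edge(range(153,188,3),92,108,-1);Rr=edge(range(330,363,3),92,108,-1)
for n,E in [('tile/bar',i),('bar near',nearb),('bar far ends',np.r_[L,Rr])]: d,p=ang(E); print(n,d,np.degrees(np.arctan2(d[1],d[0])),p)
# tile sides
for n,(u0,u1) in dict(l=(178,204),r=(314,338)).items():
    s=1 if n=='r' else -1
    E=np.array([(u0+.5+(s*np.diff(g[v,u0:u1])).argmax(),v) for v in range(8,92,3)]); d,p=ang(E[:,:]); print('side',n,np.degrees(np.arctan2(d[1],d[0])))
print('gap column',g[92:108,215].round(0),g[92:108,310].round(0))
w=ray(c,[257,131],.084);print('weight',w, ray(c,[257,127],.054))"
```

```text
tile/bar [ 0.9978934  -0.06487505] -3.7196789 [0.5109587  0.14422467]
bar near [ 0.9973741  -0.07242123] -4.1530666 [0.4878448  0.10921641]
bar far ends [ 0.99723184 -0.07435464] -4.2641425 [0.5063495  0.14504774]
side l 86.3489
side r 86.23436
gap column [107. 106. 106. 105. 103. 102. 102. 104. 119. 143. 147. 137. 133. 131.
 126. 124.] [107. 107. 107. 108. 108. 116. 130. 129. 127. 129. 130. 132. 132. 132.
 129. 125.]
weight [[0.50533401 0.12231707 0.084     ]] [[0.50529359 0.12271906 0.054     ]]
```

```bash
python3 -c "
from h import *
print(bot.hand_in())"
```

```text
the job is handed in; nothing more can be done
None
```

I slid the straightedge along the bench to the left tile, the uncovered one, until its long side was flush against the facing edge. Then I moved the small grey weight from the tile onto it and handed the job in at about 19 s; `hand_in` gives no verdict.

**How it was done:** I gripped the bar lightly to turn and centre it. I then pushed it home from the far side with the open fingers, up to about 9 N.

**Last checks, from the wrist camera before handing in:**
- **Straightedge:** it lies against the tile edge and is centred within a few mm. I read the tile at −3.7° and the bar at −4.15° to −4.26°. That is about 0.009 rad off parallel (limit 0.02), or a wedge of roughly 1 mm along the edge and about 0.5 mm at the middle (limit 3 mm).
- **Weight:** it stands upright, about 3–4 mm off the bar's centreline (limit 20 mm).
- **Gripper:** it was about 10 cm higher and 5 cm to the side, touching nothing.
- **Bowl and other objects:** the arm never went near the bowl or the bystanders on the bench, but I did not re-measure them at the end.

**Failures and disagreements:**
- One top-camera measurement found no bar in its search window, so I used the wrist camera instead.
- The readings of the tile's angle varied from −3.7° to −4.5°.
- The scene camera put the weight about 5 mm nearer the tile than the tool position implied. I shifted it about 4 mm away from the tile before setting it down.

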